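# Line up grease tins in the batch coder

## Task

Get every grease tin ready in the coding station: raise the clear guard until it rests open, slide the tins over the bench and along the blue fence, without ever lifting or tipping them, until they stand under the guard in a closed-up row against the fence with the first one touching the end stop, then lay the aluminium straightedge flat on the bench, flush along the open side of the row so that it spans all the tins. After that lower the guard gently all the way onto its stop without letting it drop, and only then press the green start button fully in and let it go. Leave everything else on the bench where it is.

Things in the scene. Friction and masses are not known exactly. Their poses are not given: they have to be found in the camera images.
- station: Fixed coding station. Origin on the bench at the foot of the blue fence's working face, at the bay's mouth; y runs along the fence into the bay, x through the fence away from the robot (yaw within 0.1). Fence 50 mm tall, x 0 to 12 mm (foot plate 4 mm thick to x 40), y -360 to 300. Bay: y 0 to 290 on the robot's side (x below 0), open there, floored by the bench. A tin on the fence has x = -45 mm.
- bay_stop (a point): Foot of the end stop's inner face, at x -45 mm, y 290 mm, z 0 in the station's frame. The blue end stop is 55 mm tall and reaches from the fence 70 mm towards the robot. Tins in a closed-up row have their centres at station y 245, 155 and 65 mm.
- coder_top (a point): Top centre of the fixed grey coder cabinet behind the fence: 130 mm tall, station x 105 to 245 mm, y 50 to 290 mm.
- guard (a joint): Hinge of the clear guard over the bay, rad: 0 = closed, down on its stop; grows as the robot-side edge swings up and over away from the robot; rests by itself at its open stop, 1.85. Below about 1.5 it falls shut if let go. Guard mass 0.4 kg.
- guard_handle (a point): Centre of the guard's black round bar handle: 12 mm diameter, 110 mm clear length between its stems, parallel to the station's y axis, 55 mm beyond the panel's edge, 200 mm from the hinge axis. With the guard closed it is 66 mm above the bench and can be pinched from above, the fingers closing across the bar; the bar turns within the pinch as the guard swings.
- guard_hinge (a point): Middle of the guard's hinge axis, which runs along the station's y axis, 66 mm above the bench, at x = +20 mm, y = 145 mm in the station's frame. The panel is 4 mm thick, 300 mm long along the fence, and reaches 145 mm from the hinge; closed, its underside is 64 mm above the bench.
- tin1: Round flat smooth lacquered green grease tin with a pale paper band, 90 mm diameter, 40 mm tall, about 0.45 kg (0.3 to 0.6), standing upright on the bench; too wide to grasp, it is pushed. Origin at the centre of its underside, z up. It slides easily (about 1.5 N). It may be absent (None from the start).
- tin2: Round flat smooth lacquered green grease tin with a pale paper band, 90 mm diameter, 40 mm tall, about 0.45 kg (0.3 to 0.6), standing upright on the bench; too wide to grasp, it is pushed. Origin at the centre of its underside, z up. It slides easily (about 1.5 N). It may be absent (None from the start).
- tin3: Round flat smooth lacquered green grease tin with a pale paper band, 90 mm diameter, 40 mm tall, about 0.45 kg (0.3 to 0.6), standing upright on the bench; too wide to grasp, it is pushed. Origin at the centre of its underside, z up. It slides easily (about 1.5 N). It may be absent (None from the start).
- straightedge: Aluminium straightedge, a straight rectangular bar with a red stripe on top: 30 mm wide (its x axis), 240 mm long (its y axis), 20 mm tall, 0.39 kg; origin at the centre of its underside. It starts lying behind the fence on the side away from the robot, roughly parallel to it.
- start (a joint): Travel of the green start button, m: 0 = out, 0.006 = fully pressed (about 5 N); it springs back.
- start_top (a point): Centre of the top face of the green start button, 36 mm diameter, on a yellow housing; it is pressed straight down.
- crate: Blue open crate 150 x 120 x 75 mm, a bystander: origin under its centre.
- jar: Small amber jar with a red cap, 56 mm diameter, 60 mm tall, a bystander.
- wrench: Steel wrench lying on the bench, a bystander.
- hub: Dark steel bicycle hub standing on end, 60 mm diameter, 92 mm tall, a bystander.
- tape: Orange roll of tape, 96 mm diameter, 40 mm tall, a bystander.
There are look-alikes about, which are no part of the job. There is more than one size of the part that bears start; the job needs the larger. Leave any yellow look-alike of the tin2 alone.

How it is judged:
On the way, in this order (a step that is already met when the one before it is completed fails the run):
1. the guard is raised and rests open (value of joint guard above 1.6 rad), for 0.2 s.
2. all tins stand in a closed-up row in the bay, against the fence and the end stop (x of tin1 in the frame of station between -0.053 and 0 m and y of tin1 in the frame of station between 0.04 and 0.29 m and height (world z) of each of tin1, tin2, tin3 below 0.01 m and (y of tin1 in the frame of station above 0.237 m or horizontal distance between tin1 and tin2 below 0.098 m or horizontal distance between tin1 and tin3 below 0.098 m) and x of tin2 in the frame of station between -0.053 and 0 m and y of tin2 in the frame of station between 0.04 and 0.29 m and (y of tin2 in the frame of station above 0.237 m or horizontal distance between tin2 and tin1 below 0.098 m or horizontal distance between tin2 and tin3 below 0.098 m) and x of tin3 in the frame of station between -0.053 and 0 m and y of tin3 in the frame of station between 0.04 and 0.29 m and (y of tin3 in the frame of station above 0.237 m or horizontal distance between tin3 and tin1 below 0.098 m or horizontal distance between tin3 and tin2 below 0.098 m) and y of any of tin1, tin2, tin3 in the frame of station above 0.237 m), for 0.2 s.
3. the straightedge lies flat and flush along the open side of the row (all of step 2 and x of tin1 in the frame of straightedge between -0.066 and 0.066 m and y of tin1 in the frame of straightedge between -0.12 and 0.12 m and x of tin2 in the frame of straightedge between -0.066 and 0.066 m and y of tin2 in the frame of straightedge between -0.12 and 0.12 m and x of tin3 in the frame of straightedge between -0.066 and 0.066 m and y of tin3 in the frame of straightedge between -0.12 and 0.12 m and angle between the y axis of straightedge and the y axis of station, either way round below 0.08 rad and height (world z) of straightedge below 0.006 m and angle between straightedge's own z axis and vertical below 0.08 rad and x of straightedge in the frame of station below -0.09 m), for 0.2 s.
4. the guard is down on its stop (value of joint guard below 0.03 rad), for 0.2 s.
5. the start button is pressed (value of joint start above 0.0045 m), for 0.02 s.
At the end, for the whole second after the job is handed in: Every tin in the bay, within 8 mm of the fence and of its neighbour, the first within 8 mm of the end stop; straightedge flat on the bench on the open side, within 6 mm of every tin, spanning all tin centres, parallel within 0.08 rad; guard closed within 0.03 rad; button out again (all of step 3 and value of joint guard below 0.03 rad and value of joint start below 0.002 m and linear speed of each of tin1, tin2, tin3 below 0.02 m/s); the robot touches nothing.
It fails at once if a tin is lifted off the bench or tipped (height (world z) of any of tin1, tin2, tin3 above 0.03 m or angle between any of tin1, tin2, tin3's own z axis and vertical above 0.4 rad).
It fails at once if the guard is dropped or slammed (closing faster than 2 rad/s) (velocity of joint guard below -2 rad/s and value of joint guard below 1.2 rad).
It fails at once if the start button is pressed while the guard is not closed (value of joint start above 0.004 m and value of joint guard above 0.1 rad).
It fails at once if a bystander is moved more than 50 mm (distance of any of crate, jar, wrench, hub, tape from where it was at the start of the episode above 0.05 m).
Of tin1, tin2, tin3 only 2 to 3 are there at a start; the rules pass over those that are not, and their reading is None.
At some moment in a run one of tin1, tin2, tin3, straightedge may be knocked a few centimetres aside while the robot is not near it.
It also fails if it takes over 210 s, if anything falls off the work surface, if the arm or the gripper's body presses on something with over 40 N, if the wrist force passes 120 N, or if a joint passes its speed limit or range.

## Robot

A 7-joint arm with a two-finger parallel gripper is mounted at the origin on the work surface. World frame = base frame: x ahead of the robot, y to its left, z up, the work surface at z = 0. Lengths are in m, angles in rad, forces in N, time in s.
With the tool pointing down it reaches from about 0.4 to 0.85 m from the base axis. Payload 4.5 kg.
Tool frame: the origin (TCP) lies midway between the tips of the shut fingers; the grasp point (between the pads) lies 19 mm behind it (manip.grasp_offset is the distance from the TCP to the grasp point, in m); z points along the fingers, y is the direction in which the jaws open and shut (so a half turn about z gives the same grasp; the last joint's range is limited). The gripper opens to 85 mm and grips with 20 to 120 N. Pads are 22 mm wide; open, the fingers measure 114 mm over their backs; the gripper's body (76 mm by 85 mm) begins 54 mm behind the grasp point. The pads swing forward as they close: fully open they stand 13 mm farther back than shut.
Start: joints at [1.166, 0.689, -0.195, 1.565, 0.157, 0.902, -0.215], TCP at [0.266, -0.566, 0.231] pointing down, gripper open.
Joint ranges: [-3.01, 3.01], [-0.46, 2.08], [-1.47, 1.51], [0.13, 2.56], [-1, 4.14], [0.04, 2.09], [-2.66, 2.66]. Speed limits (rad/s): [2.57, 2.57, 3.14, 3.14, 3.14, 3.14, 3.14].

## Interface

Orientations are given as a unit quaternion [w, x, y, z].
In Python, from plant import manip, gripper_to, solve_ik, monitor, grab_frame, workorder gives the robot as it stands. Calls block until the motion is done:
- manip.move_to(position, orientation): joint-space move of the TCP to a pose.
- manip.move_linear(position, speed=0.15, orientation=None, force_limit=None): straight line of the TCP; orientation=None keeps the orientation; speed is the mean speed in m/s. With force_limit (N) it stops when the force on the tool has changed by that much, and returns True; else False.
- manip.set_joints(angles): joint-space move.
- gripper_to(opening, grasp_force=None): opening from 0.0 (shut) to 1.0 (fully open); grasp_force is the grip in N (None keeps the last); returns when the fingers have stopped.
- manip.wait(seconds).
- solve_ik(position, orientation): joint angles nearest the present ones, or None.
- monitor.observe(): the state.
- grab_frame(name): name is "scene" or "top" or "wrist"; returns a dict with "img" (480x640x3 uint8, blue, green, red), "z_map" (480x640 float32, m along the optical axis (not along the pixel's ray), 0 where there is no reading), "fov_y" (degrees; the focal length in pixels is half the picture's height over the tangent of half this angle, whatever the lens; pixels are square), "cx", "cy" (the principal point, pixels), "world_to_cam" (4x4, takes a point from world to camera coordinates); the wrist camera has in their place "T_tool_cam" (4x4, takes a point from camera to tool coordinates, whose origin is the TCP and whose axes are the flange's). Camera axes: x right, y down, z forward; pixel columns grow to the right and rows downward; lengths in m; the calibration is good to about 2 mm. A picture is of the moment at which its call begins: read the wrist's pose just before it.
A pose or a line that the arm cannot do raises manip.PlanningError and nothing moves.
- workorder.hand_in(): hands the job in, once; it reports no verdict.
The state is a dict: "time": time; "q": joint angles; "qd": joint speeds; "tau": joint torques, N m; "tool_pos": TCP position; "ee_rot": TCP orientation; "contact_force": force on the tool from outside, world axes, zero at the start; "moment": the same for the moment, N m; "width": opening from 0.0 (shut) to 1.0 (fully open).
Only numpy, scipy, OpenCV 4.12 (cv2) and the standard library are available. Lean on these libraries where they do the work, as an engineer would, in place of code of your own. Each camera call takes 0.05 s, during which the arm holds its last target. There are 200 camera calls.

## Working session

There is one attempt and no reset: what is moved stays moved. The work goes in short steps, each a Python script; the robot and the scene stay as the last script left them, time stands still between calls to the robot, and variables do not carry over. Pictures are saved under pics/ and viewed, about 12 in all and at most 16, crops included, and the job is handed in when it is done.

```bash
ls; mkdir -p pics; cat > h.py <<'E'
import numpy as np, cv2
from plant import manip, gripper_to, solve_ik, monitor, grab_frame, workorder
def K(f):
    h=f["img"].shape[0]; F=h/2/np.tan(np.radians(f["fov_y"])/2); return F,f["cx"],f["cy"]
def cam2world(f): return np.linalg.inv(f["world_to_cam"])
def ray_plane(f,u,v,z):
    F,cx,cy=K(f); T=cam2world(f); d=T[:3,:3]@np.array([(u-cx)/F,(v-cy)/F,1]); o=T[:3,3]
    return o+d*(z-o[2])/d[2]
def cloud(f):
    F,cx,cy=K(f); z=f["z_map"]; v,u=np.mgrid[:z.shape[0],:z.shape[1]]
    p=np.stack([(u-cx)/F*z,(v-cy)/F*z,z],-1); T=cam2world(f)
    w=p@T[:3,:3].T+T[:3,3]; w[z<=0]=np.nan; return w
def hsv(f): return cv2.cvtColor(f["img"],cv2.COLOR_BGR2HSV)
E
python3 - <<'E'
from h import *
import pickle
for n in ("scene","top","wrist"):
    f=grab_frame(n); cv2.imwrite(f"pics/{n}0.png",f["img"]); pickle.dump(f,open(n+"0.pkl","wb"))
    print(n,f["fov_y"],f["cx"],f["cy"], (f["z_map"]>0).mean(), cam2world(f)[:3].round(3).tolist() if n!="wrist" else f["T_tool_cam"].round(3).tolist())
s=monitor.observe(); print(s["time"],s["tool_pos"],s["ee_rot"],s["contact_force"])
E
```

```text
pics
scene 52.46546625520152 305.0473667960992 234.5468104881114 0.9896614583333333 [[-0.714, 0.429, -0.553, 1.149], [0.7, 0.444, -0.56, 0.647], [0.005, -0.787, -0.618, 0.804]]
top 42.193365318382476 311.23428419647905 238.99677488848346 0.9959309895833334 [[-0.017, -0.991, 0.136, 0.259], [-1.0, 0.018, 0.006, -0.01], [-0.009, -0.136, -0.991, 2.038]]
wrist 67.28341518818851 324.05449260029485 238.15014627607226 0.9957682291666666 [[-0.0, -0.953, -0.304, 0.077], [1.0, 0.0, -0.001, -0.0], [0.001, -0.304, 0.953, -0.141], [0.0, 0.0, 0.0, 1.0]]
0.15 [ 0.26529852 -0.56535337  0.23065593] [-6.89985334e-04  9.76021240e-01  2.17674134e-01 -1.85651134e-04] [ 0.43259125 -0.28758211 -0.61591599]
```

View pics/scene0.png

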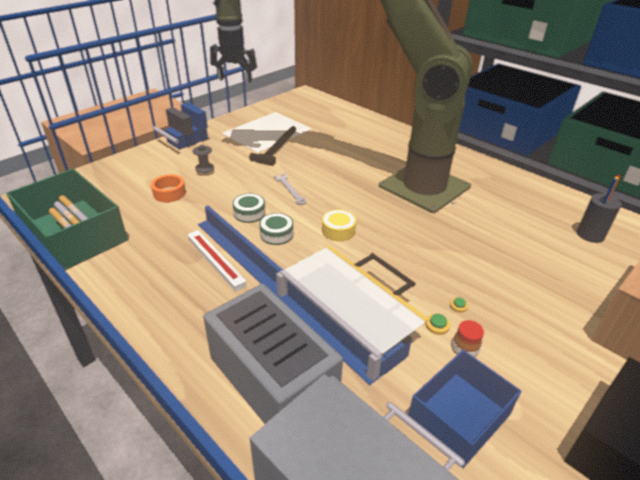

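View pics/top0.png

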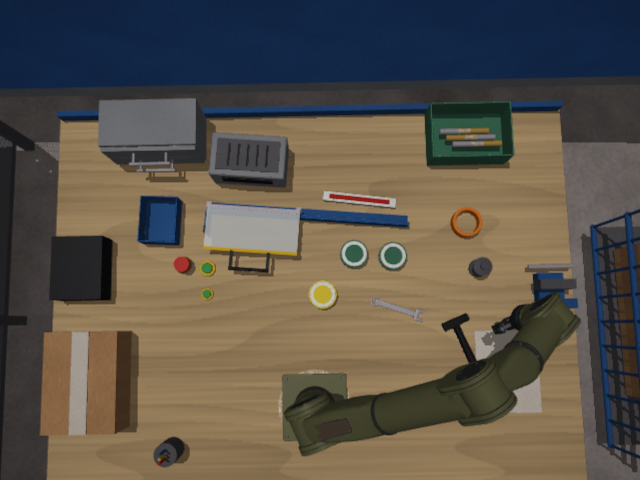

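The scene picture shows two green tins at about (249,207) and (276,228), with the yellow look-alike at (339,225). The straightedge is behind the fence at (216,258), and the guard is closed with its handle at (385,272). The large green button is at (438,323) and the small one at (459,303). In the top picture the tins are at (354,254) and (393,256), the handle at (249,262), the large button at (207,268) and the straightedge at (360,200). Next I'll measure these.

```bash
cat >> h.py <<'E'
def blobs(m,amin=20):
    n,l,s,c=cv2.connectedComponentsWithStats(m.astype(np.uint8)); 
    return [(i,l==i,s[i],c[i]) for i in range(1,n) if s[i,4]>=amin]
def hull_rect(pts): # min area rect of xy points (m)
    (c,wh,a)=cv2.minAreaRect((pts*1000).astype(np.float32)); return np.array(c)/1000,np.array(wh)/1000,a
E
python3 - <<'E'
from h import *; import pickle
for n in ("top","scene"):
    f=pickle.load(open(n+"0.pkl","rb")); w=cloud(f); H=hsv(f); h,s,v=H[...,0],H[...,1],H[...,2]
    print(n,"bench z:",np.nanmedian(w[(abs(w[...,0]-.5)<.3)&(abs(w[...,1])<.3)&(w[...,2]<.01)][:,2]))
    R=(w[...,0]>.2)&(w[...,0]<.95)&(abs(w[...,1])<.75)
    blue=(h>100)&(h<125)&(s>110)&R
    for z0,z1,nm in((.035,.065,"blue top"),(.065,.09,"blue crate")):
        for i,m,st,c in blobs(blue&(w[...,2]>z0)&(w[...,2]<z1),30):
            p=w[m]; cc,wh,a=hull_rect(p[:,:2]); print(nm,st[4],c.round(),"rect",cc.round(3),wh.round(3),round(a,1),"z",np.median(p[:,2]).round(3))
    for nm,mk in(("green",(h>40)&(h<90)&(s>70)),("red",((h<6)|(h>174))&(s>130)),("yellow",(h>20)&(h<35)&(s>140))):
        for i,m,st,c in blobs(mk&R&(w[...,2]>.003),8):
            p=w[m]; cc,wh,a=hull_rect(p[:,:2]); print(nm,st[4],c.round(),cc.round(3),wh.round(3),round(a,1),"mean",p.mean(0).round(3),"zmax",np.percentile(p[:,2],90).round(3))
    if n=="top":
        m=(v<70)&R&(w[...,2]>.05)&(w[...,2]<.08)
        for i,mm,st,c in blobs(m,15): p=w[mm]; cc,wh,a=hull_rect(p[:,:2]); print("dark",st[4],c.round(),cc.round(3),wh.round(3),a,np.median(p[:,2]).round(3))
        # straightedge: bright low-sat, z .012-.03
        m=((s<60)&(v>140)|((h<6)|(h>174))&(s>130))&R&(w[...,2]>.012)&(w[...,2]<.03)
        for i,mm,st,c in blobs(m,60): p=w[mm]; cc,wh,a=hull_rect(p[:,:2]); print("bar",st[4],c.round(),cc.round(3),wh.round(3),a,np.median(p[:,2]).round(3))
E
```

```text
top bench z: 0.0004380093611393576
blue top 168 [147. 212.] rect [0.629 0.538] [0.076 0.165] 54.8 z 0.053
blue top 70 [178. 217.] rect [0.611 0.434] [0.005 0.111] 87.6 z 0.051
blue top 475 [353. 219.] rect [ 0.594 -0.138] [0.351 0.016] 85.0 z 0.049
blue top 69 [542. 276.] rect [ 0.4   -0.733] [0.034 0.018] 88.7 z 0.05
blue top 76 [543. 293.] rect [ 0.342 -0.733] [0.033 0.026] 88.1 z 0.05
blue crate 224 [159. 224.] rect [0.603 0.494] [0.124 0.148] 86.9 z 0.074
green 2670 [469. 140.] [ 0.864 -0.516] [0.264 0.172] 90.0 mean [ 0.851 -0.523  0.043] zmax 0.105
green 230 [354. 253.] [ 0.485 -0.134] [0.053 0.055] 43.0 mean [ 0.484 -0.134  0.042] zmax 0.048
green 231 [393. 255.] [ 0.476 -0.26 ] [0.053 0.053] 88.2 mean [ 0.475 -0.26   0.041] zmax 0.049
green 11 [344. 262.] [ 0.458 -0.102] [0.035 0.004] 38.1 mean [ 0.458 -0.102  0.034] zmax 0.038
green 14 [385. 265.] [ 0.443 -0.235] [0.039 0.006] 55.5 mean [ 0.443 -0.235  0.036] zmax 0.045
green 81 [206. 268.] [0.448 0.345] [0.03  0.031] 0.1 mean [0.447 0.345 0.022] zmax 0.029
green 10 [354. 266.] [ 0.442 -0.134] [0.026 0.002] 88.4 mean [ 0.442
[... 3139 characters left out ...]
0.049 0.045] 30.2 mean [0.464 0.421 0.059] zmax 0.062
yellow 160 [339. 219.] [ 0.355 -0.031] [0.05  0.048] 50.4 mean [ 0.355 -0.03   0.041] zmax 0.043
yellow 318 [338. 233.] [ 0.377 -0.012] [0.035 0.084] 37.2 mean [ 0.382 -0.006  0.023] zmax 0.036
yellow 47 [341. 255.] [0.487 0.093] [0.077 0.006] 87.3 mean [0.486 0.094 0.069] zmax 0.07
yellow 30 [365. 274.] [0.494 0.174] [0.048 0.007] 82.4 mean [0.494 0.173 0.069] zmax 0.071
yellow 40 [383. 287.] [0.498 0.227] [0.051 0.008] 81.7 mean [0.498 0.228 0.069] zmax 0.07
yellow 90 [413. 309.] [0.496 0.314] [0.064 0.083] 43.5 mean [0.502 0.309 0.066] zmax 0.071
yellow 64 [440. 327.] [0.456 0.353] [0.024 0.048] 45.6 mean [0.456 0.356 0.013] zmax 0.015
```

```bash
cat >> h.py <<'E'
from scipy.spatial.transform import Rotation as Rn
def down(a): return np.array([0,np.cos(a/2),np.sin(a/2),0])
def wrist():
    s=monitor.observe(); f=grab_frame("wrist"); q=s["ee_rot"]; T=np.eye(4)
    T[:3,:3]=Rn.from_quat([q[1],q[2],q[3],q[0]]).as_matrix(); T[:3,3]=s["tool_pos"]
    f["world_to_cam"]=np.linalg.inv(T@f["T_tool_cam"]); return f
E
python3 - <<'E'
from h import *; import pickle
Y=-.087
for k,(p,a) in enumerate([((.50,-.20,.34),Y),((.50,.13,.34),Y)]):
    manip.move_to(p,down(a)); f=wrist(); pickle.dump(f,open(f"w{k}.pkl","wb")); cv2.imwrite(f"pics/w{k}.png",f["img"])
    w=cloud(f); H=hsv(f); h,s,v=H[...,0],H[...,1],H[...,2]; print(monitor.observe()["time"],monitor.observe()["tool_pos"],monitor.observe()["q"].round(2))
    blue=(h>100)&(h<125)&(s>100)
    for i,m,st,c in blobs(blue&(w[...,2]>.044)&(w[...,2]<.056),150):
        q=w[m]; cc,wh,an=hull_rect(q[:,:2]); vx=cv2.fitLine((q[:,:2]*1000).astype(np.float32),cv2.DIST_HUBER,0,.01,.01).ravel(); print("fence",st[4],cc.round(4),wh.round(4),"dx/dy",(vx[0]/vx[1]).round(4),"line pt",(vx[2:]/1000).round(4), np.median(q[:,2]).round(4))
    for i,m,st,c in blobs((h>40)&(h<90)&(s>60)&(w[...,2]>.003),300):
        q=w[m]; cc,wh,an=hull_rect(q[:,:2]); print("green",st[4],c.round(),cc.round(4),wh.round(4),np.median(q[:,2]).round(4))
    for i,m,st,c in blobs((h>18)&(h<35)&(s>130)&(w[...,2]>.055)&(w[...,2]<.08),200):
        q=w[m]; cc,wh,an=hull_rect(q[:,:2]); print("yellow",st[4],c.round(),cc.round(4),wh.round(4),round(an,1),np.median(q[:,2]).round(4))
    for i,m,st,c in blobs((v<80)&(w[...,2]>.055)&(w[...,2]<.085)&(w[...,0]<.56),200):
        q=w[m]; cc,wh,an=hull_rect(q[:,:2]); print("dark",st[4],c.round(),cc.round(4),wh.round(4),round(an,1),np.median(q[:,2]).round(4))
E
```

```text
1.8417 [ 0.4994411  -0.20135627  0.33970395] [ 0.33  0.45 -0.05  1.68  0.03  1.02 -1.39]
fence 3419 [ 0.5922 -0.14  ] [0.3534 0.0108] dx/dy 0.0893 line pt [ 0.5923 -0.1395] 0.0487
green 716 [372. 199.] [ 0.4744 -0.262 ] [0.0879 0.0877] 0.0387
green 712 [277. 200.] [ 0.4835 -0.137 ] [0.0882 0.0882] 0.0388
green 1706 [374. 204.] [ 0.474  -0.2622] [0.0582 0.0583] 0.0399
green 1698 [273. 206.] [ 0.4837 -0.1359] [0.0579 0.0578] 0.0399
yellow 1051 [ 60. 226.] [0.4883 0.117 ] [0.1415 0.0109] 84.9 0.0678
dark 979 [ 39. 260.] [0.4603 0.1687] [0.0721 0.0624] 83.3 0.069
3.1417 [0.5006039  0.12786216 0.33998302] [-0.27  0.41 -0.1   1.74  0.05  0.99 -2.05]
fence 1058 [0.6005 0.433 ] [0.0037 0.1483] dx/dy -20.2553 line pt [0.6042 0.4327] 0.0501
fence 2846 [ 0.5955 -0.1003] [0.2672 0.0122] dx/dy 0.0896 line pt [ 0.5951 -0.0997] 0.0485
green 889 [613. 179.] [ 0.4717 -0.2388] [0.0891 0.0452] 0.0359
green 1016 [528. 179.] [ 0.4836 -0.1358] [0.0887 0.0883] 0.0381
green 1801 [540. 183.] [ 0.4829 -0.1363] [0.0586 0.058 ] 0.0397
green 756 [630. 184.] [ 0.4715 -0.2454] [0.0575 0.027 ] 0.0398
green 558 [169. 239.] [0.4485 0.3429] [0.0349 0.035 ] 0.0207
yellow 2268 [265. 203.] [0.4952 0.1968] [0.3001 0.0107] 85.0 0.0678
dark 356 [ 54. 180.] [0.543  0.4356] [0.004  0.0339] 86.7 0.0649
dark 1664 [265. 240.] [0.4618 0.2005] [0.1287 0.0623] 85.4 0.0693
dark 317 [ 13. 408.] [0.2374 0.5898] [0.0252 0.0048] 0.1 0.0714
```

View pics/w1.png

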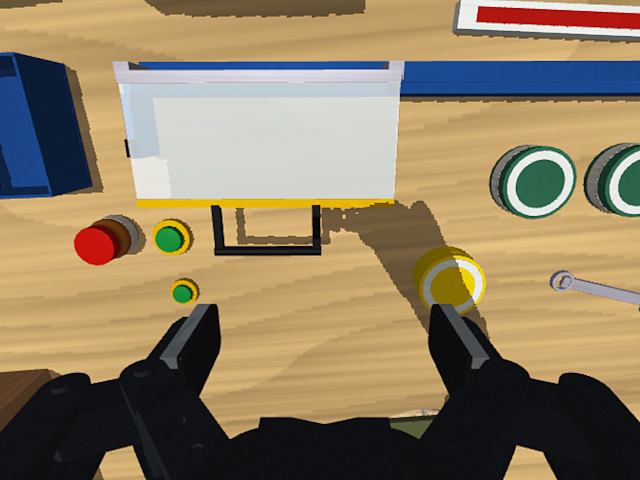

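The wrist view shows the guard's bay empty through the clear panel, so there are two tins. The handle is at (268,250), the big button at (169,239) and the tins at (540,183) and beyond. The station frame is consistent to about 1 mm: origin (0.6025, 0.0417), yaw -0.089. Next I'll raise the guard.

```bash
cat >> h.py <<'E'
YAW=-0.089; O=np.array([.6025,.0417]); EX=np.array([np.cos(YAW),np.sin(YAW)]); EY=np.array([-np.sin(YAW),np.cos(YAW)])
def S(x,y,z): return np.append(O+x*EX+y*EY,z)      # station -> world
def toS(p): d=np.asarray(p)[...,:2]-O; return np.stack([d@EX,d@EY],-1)
ACR=down(YAW+np.pi/2)   # jaws across station x
ALO=down(YAW)           # jaws along station y
def bar(t,y=.145): return S(.020-.2*np.cos(t),y,.066+.2*np.sin(t)-.019)
def st(): 
    s=monitor.observe(); return "t%.1f"%s["time"],toS(s["tool_pos"]).round(4),s["tool_pos"][2].round(4),"F",s["contact_force"].round(1),"w",round(float(s["width"]),3)
E
python3 - <<'E'
from h import *
gripper_to(.5)
manip.move_to(bar(0)+[0,0,.08],ACR); print(st(), monitor.observe()["q"].round(2))
print(manip.move_linear(bar(0),.08,force_limit=15),st())
gripper_to(0,25); print(st())
for t in np.linspace(0,1.83,14)[1:]:
    r=manip.move_linear(bar(t),.12,force_limit=30)
    print(round(t,2),r,st())
    if r: break
E
```

```text
('t4.6', array([-0.1788,  0.145 ]), np.float64(0.1275), 'F', array([0.2, 0.7, 0.3]), 'w', 0.5) [-0.33  0.7  -0.33  2.08  0.51  0.44 -1.14]
False ('t5.7', array([-0.1797,  0.1451]), np.float64(0.0474), 'F', array([0.7, 0.1, 0.5]), 'w', 0.501)
('t6.1', array([-0.1796,  0.1451]), np.float64(0.0474), 'F', array([-0.2, -0.7,  3.9]), 'w', 0.132)
0.14 False ('t6.5', array([-0.1778,  0.1451]), np.float64(0.075), 'F', array([ 0.9,  0.5, -2.9]), 'w', 0.133)
0.28 False ('t6.9', array([-0.1725,  0.1451]), np.float64(0.102), 'F', array([-0.3, -0.1, -2.6]), 'w', 0.13)
0.42 False ('t7.2', array([-0.1635,  0.145 ]), np.float64(0.1283), 'F', array([-2.5,  2.2,  0.1]), 'w', 0.127)
0.56 False ('t7.6', array([-0.1512,  0.1451]), np.float64(0.1531), 'F', array([-5.8,  2. ,  0.7]), 'w', 0.127)
0.7 False ('t8.0', array([-0.136 ,  0.1451]), np.float64(0.1758), 'F', array([-8.6,  2.7,  4.8]), 'w', 0.129)
0.84 False ('t8.4', array([-0.118 ,  0.1451]), np.float64(0.1962), 'F', array([-13.6,   1.9,  11.3]), 'w', 0.128)
0.99 False ('t8.8', array([-0.0951,  0.1452]), np.float64(0.2145), 'F', array([-13.8,  -0.8,  19.2]), 'w', 0.125)
1.13 False ('t9.2', array([-0.068 ,  0.1453]), np.float64(0.2296), 'F', array([-12.1,  -1.9,  22.4]), 'w', 0.128)
1.27 False ('t9.5', array([-0.0393,  0.1453]), np.float64(0.2403), 'F', array([-6.8, -1.2, 19.5]), 'w', 0.132)
1.41 False ('t9.9', array([-0.0104,  0.1454]), np.float64(0.2462), 'F', array([-2.6, -1.9, 13.9]), 'w', 0.127)
1.55 False ('t10.3', array([0.0177, 0.1454]), np.float64(0.2479), 'F', array([-1.3,  0.4,  7.4]), 'w', 0.129)
1.69 False ('t10.7', array([0.0448, 0.1454]), np.float64(0.2457), 'F', array([0.9, 1.1, 5.2]), 'w', 0.124)
1.83 False ('t11.1', array([0.0712, 0.1454]), np.float64(0.24), 'F', array([0.3, 1.6, 2.2]), 'w', 0.129)
```

```bash
cat >> h.py <<'E'
def tins(f):
    """green lid centres: colour mask, ray onto z=.040 of the contour's centre"""
    w=cloud(f); H=hsv(f); out=[]
    for i,m,s,c in blobs((H[...,0]>40)&(H[...,0]<90)&(H[...,1]>60)&(w[...,2]>.035)&(w[...,2]<.046),100):
        q=w[m]; cc,wh,a=hull_rect(q[:,:2]); 
        if .045<wh.max()<.1: out.append((toS(cc).round(4),wh.round(3)))
    return out
E
python3 - <<'E'
from h import *
gripper_to(.45); print(st())
manip.move_linear(bar(1.83)+[0,0,.08],.15); manip.wait(.3)
manip.move_to(S(-.13,-.24,.34),ALO); 
f=wrist(); print(tins(f),st()); cv2.imwrite("pics/w2.png",f["img"])
t=grab_frame("top"); cv2.imwrite("pics/top2.png",t["img"][80:380,100:500])
print(tins(t))
E
```

```text
('t11.5', array([0.0709, 0.1444]), np.float64(0.24), 'F', array([-0.4, -0.2, -0.9]), 'w', 0.452)
[(array([-0.1007, -0.3137]), array([0.088, 0.088])), (array([-0.103 , -0.1881]), array([0.088, 0.088])), (array([-0.1007, -0.314 ]), array([0.057, 0.059])), (array([-0.1027, -0.1882]), array([0.058, 0.058]))] ('t14.1', array([-0.1289, -0.2388]), np.float64(0.34), 'F', array([-0.8,  0.1, -0.5]), 'w', 0.447)
[(array([-0.1041, -0.1835]), array([0.052, 0.049]))]
```

View pics/top2.png

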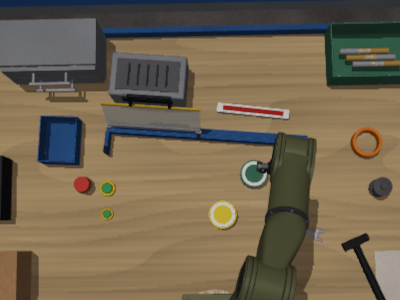

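The guard rests open (panel at about (152,118) in the crop) and the bay under it is empty. The two tins are at station (-0.103,-0.188) and (-0.101,-0.314). Next I push tin A to the fence, then along it.

```bash
cat >> h.py <<'E'
Z=.012
def to_fence(tx,ty):
    gripper_to(.5)
    manip.move_to(S(tx-.085,ty,.13),ALO); manip.move_linear(S(tx-.085,ty,Z),.15,force_limit=15)
    r=manip.move_linear(S(-.086,ty,Z),.06,force_limit=6); print("fence push",r,st())
    p=monitor.observe()["tool_pos"]; manip.move_linear(p-np.append(.03*EX,0),.15); manip.move_linear(S(tx-.085,ty,.13),.25)
def along(ty,yend,x=-.044):
    manip.move_to(S(x,ty-.08,.13),ACR); print("above",st())
    print(manip.move_linear(S(x,ty-.08,Z),.15,force_limit=15))
    r=manip.move_linear(S(x,yend-.045,Z),.10,force_limit=8); print("along push",r,st())
    p=monitor.observe()["tool_pos"]; manip.move_linear(p-np.append(.03*EY,0),.15)
    p=monitor.observe()["tool_pos"]; manip.move_linear(p+[0,0,.13],.25)
E
python3 - <<'E'
from h import *
to_fence(-.1028,-.188)
along(-.188,.245)
f=wrist(); print(tins(f)); cv2.imwrite("pics/w3.png",f["img"])
E
```

```text
Traceback (most recent call last):
  File "h.py", line 43, in to_fence
    manip.move_to(S(tx-.085,ty,.13),ALO); manip.move_linear(S(tx-.085,ty,Z),.15,force_limit=15)
                                          ~~~~~~~~~~~~~~~~~^^^^^^^^^^^^^^^^^^^^^^^^^^^^^^^^^^^^
plant.PlanningError: the arm cannot follow that straight line within its joint ranges
```

```bash
python3 - <<'E'
from h import *
print(st(),monitor.observe()["q"].round(2))
for y in(-.188,-.314):
  for dx in(.085,.075,.065,.055):
    print(y,dx,[None if (q:=solve_ik(S(-.1028-dx,y,z),d)) is None else q.round(2)[[5,6]].tolist() for z in(.012,.02,.03) for d in(ALO,down(YAW+np.pi),down(YAW+.5))])
E
```

```text
('t15.3', array([-0.1863, -0.1883]), np.float64(0.1305), 'F', array([ 0.6, -0. ,  0.2]), 'w', 0.499) [ 0.25  0.64 -0.08  2.26  0.19  0.24 -1.65]
-0.188 0.085 [[0.09, 1.51], [0.32, -0.07], [1.14, -2.51], [0.07, 1.47], [0.32, -0.01], [1.13, -2.5], [0.05, 1.35], [0.15, -0.09], [1.11, -2.49]]
-0.188 0.075 [[0.06, 1.42], [0.16, -0.17], [1.14, -2.49], [0.08, 0.74], [0.16, -0.06], [1.13, -2.48], None, [0.15, 0.1], [1.12, -2.46]]
-0.188 0.065 [None, [0.16, 0.01], [1.15, -2.46], None, [0.15, 0.13], [0.9, -2.45], None, [1.12, 0.2], [0.15, -2.36]]
-0.188 0.055 [None, [0.15, 0.19], [0.33, -2.44], [0.05, -2.65], [1.14, 0.22], [0.15, -2.34], [0.05, -1.94], [0.23, 0.37], [0.05, -1.44]]
-0.314 0.085 [[0.05, -1.52], [0.06, 1.18], [0.05, -1.24], [0.06, -1.5], [1.14, 0.55], [0.07, -1.23], [0.09, -1.5], [0.17, 1.0], [0.1, -1.23]]
-0.314 0.075 [[0.07, -1.51], [1.16, 0.56], [0.08, -1.23], [0.09, -1.5], [1.15, 0.57], [0.1, -1.23], [0.11, -1.5], [0.31, 0.82], [0.13, -1.23]]
-0.314 0.065 [[0.1, -1.51], [1.16, 0.57], [0.11, -1.24], [0.12, -1.5], [0.36, 0.77], [0.13, -1.23], [0.14, -1.5], [0.33, 0.87], [0.16, -1.23]]
-0.314 0.055 [[0.12, -1.51], [0.36, 0.79], [0.14, -1.24], [0.14, -1.5], [0.32, 0.89], [0.16, -1.23], [0.16, -1.5], [0.4, 0.86], [0.19, -1.23]]
```

```bash
cat >> h.py <<'E'
def tilt(q,th):  # tilt about station y: tips towards the robot, wrist away
    r=Rn.from_rotvec(th*np.append(EY,0))*Rn.from_quat([q[1],q[2],q[3],q[0]]); x=r.as_quat(); return x[[3,0,1,2]]
def to_fence(tx,ty,th=.3,back=.085,xe=-.090):
    q=tilt(ALO,th); gripper_to(.5)
    manip.move_to(S(tx-back,ty,.13),q); manip.move_linear(S(tx-back,ty,.014),.15,force_limit=15)
    r=manip.move_linear(S(xe,ty,.014),.06,force_limit=6); print("fence push",r,st())
    p=monitor.observe()["tool_pos"]; manip.move_linear(p-np.append(.03*EX,0),.15); 
    p=monitor.observe()["tool_pos"]; manip.move_linear(p+[0,0,.12],.25)
E
python3 - <<'E'
from h import *
for th in(.2,.3,.4):
  for y in(-.188,-.314):
    print(th,y,[None if (q:=solve_ik(S(-.188+dx,y,z),tilt(ALO,th))) is None else q.round(2)[[4,5,6]].tolist() for dx,z in((0,.13),(0,.014),(.04,.014),(.1,.014))])
try: to_fence(-.1028,-.188)
except manip.PlanningError as e: print(e,st())
f=wrist(); print(tins(f))
E
```

```text
0.2 -0.188 [[0.17, 0.57, -1.65], [0.2, 0.3, -1.67], [0.18, 0.4, -1.66], [0.17, 0.55, -1.65]]
0.2 -0.314 [[0.27, 0.66, -1.49], [0.28, 0.4, -1.5], [0.27, 0.5, -1.5], [0.25, 0.64, -1.51]]
0.3 -0.188 [[0.16, 0.72, -1.65], [0.18, 0.47, -1.66], [0.17, 0.57, -1.65], [0.15, 0.72, -1.64]]
0.3 -0.314 [[0.28, 0.81, -1.51], [0.27, 0.56, -1.51], [0.26, 0.66, -1.51], [0.25, 0.8, -1.51]]
0.4 -0.188 [[0.16, 0.86, -1.65], [0.16, 0.63, -1.65], [0.16, 0.73, -1.64], [0.15, 0.88, -1.63]]
0.4 -0.314 [[0.29, 0.95, -1.53], [0.27, 0.72, -1.52], [0.26, 0.81, -1.52], [0.26, 0.96, -1.52]]
fence push True ('t18.3', array([-0.1027, -0.188 ]), np.float64(0.0137), 'F', array([-0.8,  0.6,  0.8]), 'w', 0.494)
[(array([-0.0551, -0.1879]), array([0.089, 0.068])), (array([-0.0477, -0.188 ]), array([0.059, 0.053])), (array([-0.1   , -0.3137]), array([0.089, 0.089])), (array([-0.1004, -0.3137]), array([0.06 , 0.059]))]
```

```bash
python3 - <<'E'
from h import *
try: along(-.188,.249)
except manip.PlanningError as e: print(e,st())
f=wrist(); print(tins(f)); cv2.imwrite("pics/w3.png",f["img"])
E
```

```text
above ('t20.4', array([-0.0445, -0.2675]), np.float64(0.1292), 'F', array([-0.5,  0.4, -0.4]), 'w', 0.495)
False
along push True ('t25.6', array([-0.045 ,  0.1947]), np.float64(0.0114), 'F', array([-0. ,  0.1,  0.3]), 'w', 0.501)
[(array([-0.045 ,  0.2455]), array([0.089, 0.089])), (array([-0.0453,  0.2455]), array([0.059, 0.059]))]
```

View pics/w3.png

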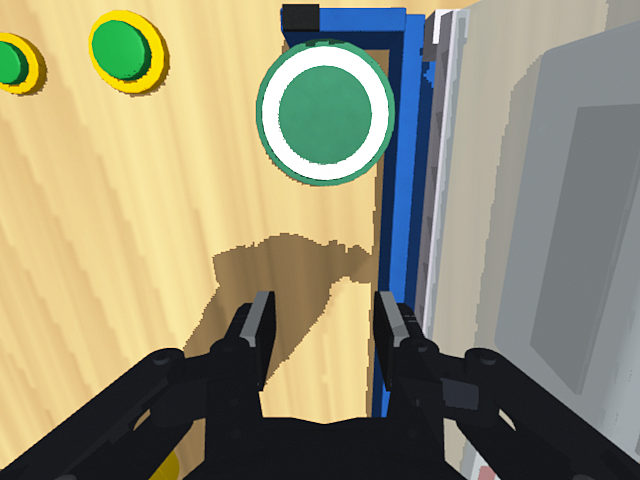

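Tin A (lid at (325,112)) stands against both the fence and the end stop, at station (-0.045, 0.2455). Tin B is next, and I check where it is first.

```bash
python3 - <<'E'
from h import *
p=monitor.observe()["tool_pos"]; manip.move_linear(p+[0,0,.12],.25)
manip.move_to(S(-.15,-.25,.30),ALO); f=wrist(); L=tins(f); print(L)
t=[l[0] for l in L if l[1].max()<.07][0]
try:
    to_fence(*t); f=wrist(); L=tins(f); print(L)
    t2=[l[0] for l in L if abs(l[0][1]-t[1])<.06][-1]
    if t2[0]>-.056: along(t2[1],.155+.006); f=wrist(); print(tins(f))
except manip.PlanningError as e: print(e,st())
E
```

```text
[(array([-0.1005, -0.314 ]), array([0.088, 0.088])), (array([-0.1006, -0.3143]), array([0.059, 0.058]))]
fence push True ('t32.1', array([-0.1025, -0.3141]), np.float64(0.0136), 'F', array([-0.6, -0. ,  0.8]), 'w', 0.5)
[(array([-0.055, -0.314]), array([0.089, 0.068])), (array([-0.0477, -0.3141]), array([0.059, 0.053]))]
above ('t34.3', array([-0.0444, -0.3935]), np.float64(0.1292), 'F', array([-0.2,  0.4,  0.4]), 'w', 0.496)
False
along push True ('t39.8', array([-0.0449,  0.1049]), np.float64(0.0115), 'F', array([ 0.1, -0.6,  0.7]), 'w', 0.496)
[(array([-0.0454,  0.1558]), array([0.059, 0.059]))]
```

```bash
cat >> h.py <<'E'
def edge(f):
    w=cloud(f); H=hsv(f); h,s,v=H[...,0],H[...,1],H[...,2]; red=((h<6)|(h>174))&(s>130)
    out=[]
    for i,m,b,c in blobs(red&(w[...,2]<.035),150):
        q=w[m]; cc,wh,a=hull_rect(q[:,:2])
        if wh.max()<.1: continue
        bx=cv2.boxPoints((tuple(cc),tuple(wh),a)); d=bx[1]-bx[0] if np.linalg.norm(bx[1]-bx[0])>np.linalg.norm(bx[2]-bx[1]) else bx[2]-bx[1]
        d=d*np.sign(d[1]); yaw=np.arctan2(-d[0],d[1]); out.append((cc,yaw,wh.round(4),np.median(q[:,2]).round(4),toS(cc).round(4),round(yaw-YAW,4)))
    return out
E
python3 - <<'E'
from h import *
p=monitor.observe()["tool_pos"]; manip.move_linear(p+[0,0,.15],.25)
for k,(x,y,z) in enumerate([(.58,-.18,.34),(.66,-.20,.30)]):
    manip.move_to((x,y,z),ALO); f=wrist(); cv2.imwrite(f"pics/w4{k}.png",f["img"])
    for e in edge(f): print(e)
    m=(lambda H:((H[...,0]<6)|(H[...,0]>174))&(H[...,1]>130))(hsv(f)); b=max(blobs(m),key=lambda b:b[2][4]); print("px",b[3], [ray_plane(f,*b[3],zz)[:2].round(4) for zz in(0,.02)])
    F,cx,cy=K(f); T=cam2world(f); print("ray",T[:3,3].round(4),(T[:3,:3]@[(b[3][0]-cx)/F,(b[3][1]-cy)/F,1]).round(4))
    q=solve_ik((.668,-.158,.004),ACR); print(q)
E
```

```text
(array([ 0.69503699, -0.13969412]), np.float32(-0.12703381), array([0.1988, 0.0157]), np.float64(0.019), array([ 0.1083, -0.1725]), np.float32(-0.038))
px [284.22119613  92.19700967] [array([ 0.697 , -0.1375]), array([ 0.6954, -0.1395])]
ray [ 0.6575 -0.1846  0.4801] [ 0.0886  0.1055 -1.0756]
[ 0.39132761  1.09357836 -0.45866605  1.47171652  0.63315612  0.72706669
 -0.42228554]
(array([ 0.69514679, -0.13967084]), np.float32(-0.12786745), array([0.1996, 0.0159]), np.float64(0.0192), array([ 0.1084, -0.1724]), np.float32(-0.0389))
px [270.92033087 165.49281672] [array([ 0.6936, -0.1364]), array([ 0.6956, -0.1395])]
ray [ 0.7377 -0.205   0.4394] [-0.1017  0.1583 -1.0134]
[ 0.39212012  1.09387465 -0.4603482   1.47166582  0.63509901  0.72787765
 -0.42369652]
```

View pics/w41.png

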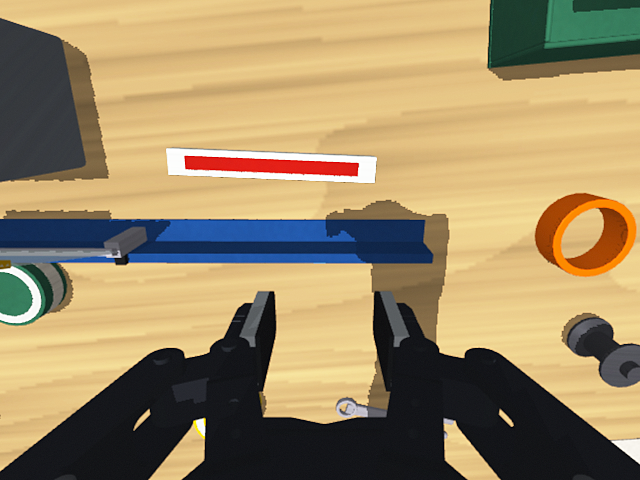

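The straightedge was knocked about 27 mm aside and is now at world (0.6952, -0.1396), yaw -0.1275 (red stripe at (271,165) in the picture). Both views agree on a top height of about 20 mm. Now I grasp it and carry it over the fence.

```bash
python3 - <<'E'
from h import *
c=(.6952,-.1396); a=down(-.1275+np.pi/2)
gripper_to(.6)
manip.move_to((*c,.12),a)
print(manip.move_linear((*c,.005),.1,force_limit=10),st())
gripper_to(0,50); print(st())
manip.move_linear((*c,.12),.12); print(st())
try:
    manip.move_linear(S(-.135,-.15,.12),.15,ACR); print(st())
    manip.move_linear(S(-.135,.20,.10),.15); print(st())
    f=wrist(); print(tins(f))
    print(manip.move_linear(S(-.135,.20,.0055),.06,force_limit=8),st())
except manip.PlanningError as e: print(e,st())
E
```

```text
False ('t45.9', array([ 0.1092, -0.1723]), np.float64(0.0059), 'F', array([0.6, 0.5, 0.1]), 'w', 0.606)
('t46.2', array([ 0.1093, -0.1724]), np.float64(0.006), 'F', array([-0. , -0.2,  4.9]), 'w', 0.335)
('t47.3', array([ 0.1076, -0.1725]), np.float64(0.1188), 'F', array([-0.5, -0.8, -4. ]), 'w', 0.336)
('t49.1', array([-0.134 , -0.1499]), np.float64(0.12), 'F', array([-0.2, -0.2, -3.9]), 'w', 0.335)
('t51.6', array([-0.1349,  0.1991]), np.float64(0.1), 'F', array([ 0.6, -0.4, -4. ]), 'w', 0.34)
[(array([-0.0454,  0.2456]), array([0.06 , 0.059])), (array([-0.0447,  0.1585]), array([0.054, 0.06 ]))]
True ('t53.2', array([-0.1351,  0.2   ]), np.float64(0.006), 'F', array([ 0.1, -0.3,  6.8]), 'w', 0.335)
```

```bash
python3 - <<'E'
from h import *
gripper_to(.5); print(st())
p=monitor.observe()["tool_pos"]; manip.move_linear(p+[0,0,.13],.15)
gripper_to(.6)
try:
    manip.move_to(S(-.175,.20,.12),ALO); print(manip.move_linear(S(-.175,.20,.009),.12,force_limit=10),st())
    print(manip.move_linear(S(-.125,.20,.009),.04,force_limit=6),st())
    manip.move_linear(S(-.165,.20,.009),.1); manip.move_linear(S(-.165,.20,.13),.2)
    manip.move_to(S(-.13,.10,.30),ACR)
except manip.PlanningError as e: print(e,st())
f=wrist(); cv2.imwrite("pics/w5.png",f["img"]); print(tins(f)); [print(e) for e in edge(f)]
E
```

```text
('t53.5', array([-0.1362,  0.199 ]), np.float64(0.0046), 'F', array([ 0.5, -0.1, -0.4]), 'w', 0.502)
False ('t56.9', array([-0.1746,  0.2002]), np.float64(0.0095), 'F', array([-0. , -1. ,  0.4]), 'w', 0.6)
True ('t57.5', array([-0.1576,  0.1996]), np.float64(0.0087), 'F', array([-0.4,  0.3,  0.1]), 'w', 0.598)
[(array([-0.0456,  0.2455]), array([0.059, 0.058])), (array([-0.0457,  0.1553]), array([0.058, 0.059]))]
(array([0.4889342 , 0.25129095]), np.float32(-0.08534076), array([0.1965, 0.0152]), np.float64(0.019), array([-0.1317,  0.1987]), np.float32(0.0037))
```

View pics/w5.png

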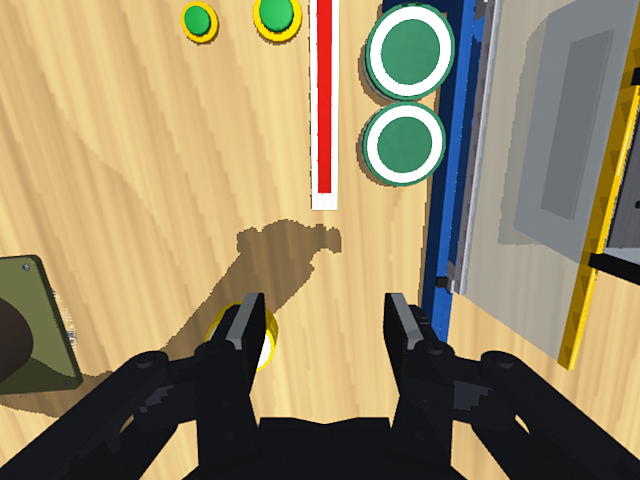

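The push stopped as soon as it touched the bar. The bar (at (324,100)) is parallel to the row but about 27 mm from the tins, so I push again with a higher force limit.

```bash
python3 - <<'E'
from h import *
manip.move_to(S(-.170,.20,.12),ALO); manip.move_linear(S(-.170,.20,.009),.12,force_limit=10)
print(manip.move_linear(S(-.150,.20,.009),.02,force_limit=15),st())
print(manip.move_linear(S(-.126,.20,.009),.03,force_limit=12),st())
manip.move_linear(S(-.165,.20,.009),.1); manip.move_linear(S(-.165,.20,.13),.2)
manip.move_to(S(-.13,.10,.30),ACR)
f=wrist(); cv2.imwrite("pics/w6.png",f["img"]); print(tins(f)); [print(e) for e in edge(f)]
E
```

```text
False ('t63.5', array([-0.1526,  0.1997]), np.float64(0.0089), 'F', array([-4.5,  0.6,  4.4]), 'w', 0.6)
False ('t64.4', array([-0.1305,  0.1996]), np.float64(0.0088), 'F', array([-8.7,  0.4,  7.6]), 'w', 0.6)
[(array([-0.0456,  0.2458]), array([0.059, 0.058])), (array([-0.0454,  0.1553]), array([0.058, 0.059]))]
(array([0.51503772, 0.2491041 ]), np.float32(-0.08945234), array([0.1968, 0.0154]), np.float64(0.0191), array([-0.1056,  0.1988]), np.float32(-0.0005))
```

Straightedge and row are now 60 mm apart centre to centre (flush) and parallel to 0.0005 rad. Next I lower the guard.

```bash
python3 - <<'E'
from h import *
gripper_to(.45)
manip.move_linear(S(-.05,.145,.36),.25,ACR)
manip.move_linear(bar(1.85)+[0,0,.09],.2)
print(manip.move_linear(bar(1.85),.08,force_limit=10),st())
gripper_to(0,25); print(st())
for t in list(np.linspace(1.85,.13,13)[1:])+[0.0]:
    r=manip.move_linear(bar(t),.10 if t>.1 else .04,force_limit=30)
    print(round(t,2),r,st())
    if r: break
E
```

```text
False ('t70.0', array([0.0755, 0.1453]), np.float64(0.24), 'F', array([-0.9,  0.8, -0.2]), 'w', 0.455)
('t70.4', array([0.0755, 0.1452]), np.float64(0.2398), 'F', array([0.9, 0.4, 1. ]), 'w', 0.127)
1.71 False ('t70.8', array([0.0479, 0.1451]), np.float64(0.246), 'F', array([ 1.1, -0.7,  4. ]), 'w', 0.126)
1.56 False ('t71.3', array([0.0193, 0.1451]), np.float64(0.2475), 'F', array([ 0.8, -0.7,  5.8]), 'w', 0.125)
1.42 False ('t71.7', array([-0.0095,  0.145 ]), np.float64(0.2446), 'F', array([-0.3, -0.7,  4.5]), 'w', 0.126)
1.28 False ('t72.1', array([-0.0375,  0.1449]), np.float64(0.2382), 'F', array([-1. , -1.5,  2.8]), 'w', 0.127)
1.13 False ('t72.6', array([-0.0642,  0.1449]), np.float64(0.228), 'F', array([-0.4,  0. ,  0.3]), 'w', 0.128)
0.99 False ('t73.0', array([-0.089 ,  0.1449]), np.float64(0.2142), 'F', array([-0.3, -0.5, -0.9]), 'w', 0.128)
0.85 False ('t73.4', array([-0.1117,  0.1449]), np.float64(0.1969), 'F', array([ 1.3, -0.6, -3.2]), 'w', 0.126)
0.7 False ('t73.9', array([-0.1318,  0.1449]), np.float64(0.1765), 'F', array([ 2.4, -1.7, -4.3]), 'w', 0.13)
0.56 False ('t74.3', array([-0.1489,  0.1448]), np.float64(0.1535), 'F', array([ 2.1, -2.2, -2.6]), 'w', 0.134)
0.42 False ('t74.7', array([-0.1624,  0.1449]), np.float64(0.1282), 'F', array([ 2.4, -2. , -3.2]), 'w', 0.128)
0.27 False ('t75.2', array([-0.1722,  0.1449]), np.float64(0.1011), 'F', array([ 2.8, -2.3, -1.8]), 'w', 0.128)
0.13 False ('t75.6', array([-0.178,  0.145]), np.float64(0.073), 'F', array([ 3.3, -2.3, -2.6]), 'w', 0.126)
0.0 True ('t76.2', array([-0.1796,  0.1449]), np.float64(0.0479), 'F', array([-0.9, -1.2,  7.5]), 'w', 0.127)
```

```bash
python3 - <<'E'
from h import *
gripper_to(.45); print(st())
p=monitor.observe()["tool_pos"]; manip.move_linear(p+[0,0,.12],.12); gripper_to(0)
manip.move_to(S(-.18,.20,.32),ALO); manip.wait(.2); f=wrist(); w=cloud(f); H=hsv(f); h,s,v=H[...,0],H[...,1],H[...,2]
cv2.imwrite("pics/w7.png",f["img"]); print(tins(f)); [print(e) for e in edge(f)]
for nm,mk in(("yellow",(h>18)&(h<35)&(s>130)&(w[...,2]>.04)),("dark",(v<80)&(w[...,2]>.05)&(w[...,2]<.1)&(w[...,0]<.56)),("green",(h>40)&(h<90)&(s>60)&(w[...,2]<.035)&(w[...,2]>.003))):
    for i,m,b,c in blobs(mk,250): q=w[m]; cc,wh,a=hull_rect(q[:,:2]); print(nm,c.round(),cc.round(4),toS(cc).round(4),wh.round(4),np.median(q[:,2]).round(4))
E
```

```text
('t76.6', array([-0.1791,  0.1436]), np.float64(0.0473), 'F', array([-0.7,  0.7,  0.5]), 'w', 0.448)
[]
yellow [375. 140.] [0.4952 0.1967] [-0.1207  0.1449] [0.3004 0.0101] 0.0677
yellow [562. 241.] [ 0.3538 -0.028 ] [-0.2415 -0.0916] [0.057  0.0512] 0.0405
dark [144. 114.] [0.5429 0.4357] [-0.0944  0.3871] [0.0028 0.0341] 0.0621
dark [ 34. 119.] [0.5478 0.5519] [-0.0998  0.5033] [0.0035 0.0243] 0.0617
dark [376. 183.] [0.4617 0.1998] [-0.1543  0.1449] [0.1284 0.0624] 0.0691
green [253. 189.] [0.4484 0.3431] [-0.1803  0.2865] [0.0342 0.0331] 0.0207
green [263. 251.] [0.3643 0.344 ] [-0.2641  0.28  ] [0.0253 0.0252] 0.0154
```

View pics/w7.png

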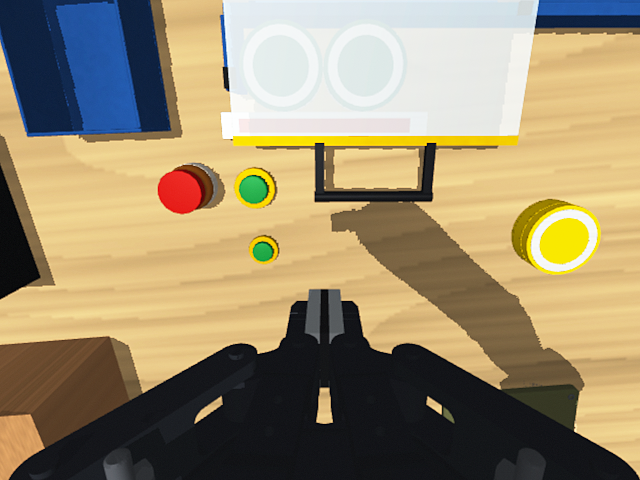

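The guard is closed again at the same pose as at the start (strip and handle within 1 mm). The tins and straightedge show through it at (281,65), (366,65) and (325,125). Next I press the big button at (253,189).

```bash
python3 - <<'E'
from h import *
b=np.array([.4484,.3431]); 
manip.move_to((*b,.10),ALO); print(st())
manip.move_linear((*b,.028),.1,force_limit=10); print(st())
print(manip.move_linear((*b,.011),.02,force_limit=22),st()); manip.wait(.2); print(st())
manip.move_linear((*b,.12),.1); print(st())
manip.move_linear(S(-.2,.1,.34),.2,ALO)
f=wrist(); cv2.imwrite("pics/w8.png",f["img"]); w=cloud(f); H=hsv(f); h,s,v=H[...,0],H[...,1],H[...,2]
for nm,mk in(("yellow",(h>18)&(h<35)&(s>130)&(w[...,2]>.055)),("green",(h>40)&(h<90)&(s>60)&(w[...,2]<.035)&(w[...,2]>.003))):
    for i,m,bb,c in blobs(mk,200): q=w[m]; cc,wh,a=hull_rect(q[:,:2]); print(nm,c.round(),toS(cc).round(4),wh.round(4),np.median(q[:,2]).round(4))
E
```

```text
('t80.5', array([-0.1792,  0.2865]), np.float64(0.1009), 'F', array([-0.2, -0.8, -0.3]), 'w', 0.002)
('t81.3', array([-0.1799,  0.2868]), np.float64(0.0285), 'F', array([0.7, 0. , 0.1]), 'w', -0.003)
True ('t82.0', array([-0.18  ,  0.2867]), np.float64(0.016), 'F', array([-1.1, -0.8,  8.6]), 'w', 0.002)
('t82.2', array([-0.18  ,  0.2867]), np.float64(0.016), 'F', array([-0.9, -0.1,  9.6]), 'w', -0.0)
('t83.4', array([-0.1807,  0.2861]), np.float64(0.1194), 'F', array([-1. ,  0.4,  0.2]), 'w', 0.003)
yellow [283. 120.] [-0.1209  0.1453] [0.3007 0.0094] 0.0677
green [178. 170.] [-0.1807  0.2859] [0.0334 0.034 ] 0.0206
green [191. 232.] [-0.2639  0.2797] [0.0247 0.0258] 0.0155
```

View pics/w8.png

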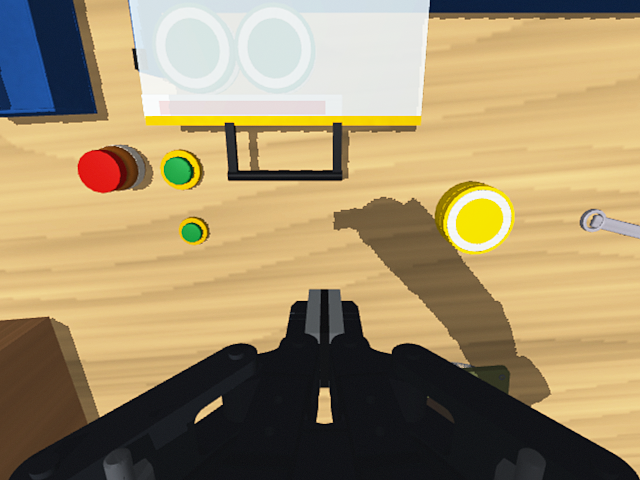

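The force (22 N stop, 9.6 N held against about 5 N for full press) says the button was fully in, but the measured 5 mm of travel is close to the threshold. I press once more, firmer, to be sure.

```bash
python3 - <<'E'
from h import *
b=np.array([.4484,.3431])
manip.move_to((*b,.10),ALO); manip.move_linear((*b,.026),.1,force_limit=10)
print(manip.move_linear((*b,.011),.012,force_limit=32),st()); manip.wait(.2); print(st())
manip.move_linear((*b,.12),.1)
manip.move_linear(S(-.2,.1,.34),.2,ALO)
f=wrist(); w=cloud(f); H=hsv(f); h,s,v=H[...,0],H[...,1],H[...,2]
for nm,mk in(("yellow",(h>18)&(h<35)&(s>130)&(w[...,2]>.055)),("green",(h>40)&(h<90)&(s>60)&(w[...,2]<.035)&(w[...,2]>.003))):
    for i,m,bb,c in blobs(mk,200): q=w[m]; cc,wh,a=hull_rect(q[:,:2]); print(nm,c.round(),toS(cc).round(4),wh.round(4),np.median(q[:,2]).round(4))
# rays through the clear panel: lid rings (bright, z=.040) 
g=cv2.cvtColor(f["img"],cv2.COLOR_BGR2GRAY)[:112,135:420]; g=cv2.createCLAHE(4,(4,4)).apply(g)
c=cv2.HoughCircles(g,cv2.HOUGH_GRADIENT,1,60,param1=80,param2=18,minRadius=25,maxRadius=50)
if c is not None: print([(toS(ray_plane(f,u+135,v,.04)).round(3),r) for u,v,r in c[0]])
d=f["img"].astype(int); m=np.zeros(d.shape[:2],bool); m[90:116,140:420]=(d[...,2]-d[...,1]>12)[90:116,140:420]
for i,mm,bb,cc in blobs(m,80): print("red",bb,toS(ray_plane(f,*cc,.02)).round(4))
E
```

```text
True ('t88.1', array([-0.1802,  0.2866]), np.float64(0.0161), 'F', array([-0.3, -0.6,  8.4]), 'w', 0.002)
('t88.3', array([-0.1802,  0.2866]), np.float64(0.0161), 'F', array([-0.5, -0.4,  8.9]), 'w', 0.002)
yellow [283. 120.] [-0.1209  0.1453] [0.3009 0.0094] 0.0677
green [178. 170.] [-0.1806  0.2858] [0.0331 0.0349] 0.0206
green [191. 232.] [-0.2641  0.2796] [0.0255 0.0255] 0.0155
[(array([-0.041,  0.235]), np.float32(49.4)), (array([-0.048,  0.157]), np.float32(43.8))]
red [159 101  12  13 126] [-0.1052  0.2923]
```

```bash
python3 -c "
from h import *
workorder.hand_in(); manip.wait(1.2); print(st())"
```

```text
the job is handed in; nothing more can be done
the job is handed in; nothing more can be done
```

The job is done and handed in; the last clock reading, before the final retract, was about 88 s of the 210 s allowed. Only two tins were there; the third was absent.

**What I did:**
- Raised the guard to its open stop.
- Pushed both tins to the fence and along it. The tool could not reach straight down behind them, so I tilted it to push them to the fence.
- Carried the straightedge over the fence. It had been knocked about 27 mm aside, so I measured it again first. My first push stopped on contact, and a second one brought it flush.
- Lowered the guard while holding the handle.
- Pressed the larger green button twice. The second press was only to be sure of full travel.

**Last checks:**

| Item | Reading (station frame) |
|---|---|
| Tins | (-0.0456, 0.2458) and (-0.0454, 0.1553) m |
| Straightedge | x = -0.1056 m, 60 mm from the tin centres, parallel to 0.0005 rad |
| Guard | panel edge and handle back within about 1 mm of their closed positions at the start |
| Button | hard stop at the same depth both times (32 N limit on the second press), back at its starting height after release |

**Weaker or disagreeing checks:**
- A coarse circle fit through the closed guard put the tins about 10 mm and 3 mm from the positions above. I put this down to poor contrast at the edge of the picture, and the picture itself shows the row closed up.
- The measured button travel was only about 5 mm of the 6 mm. I rely on the hard stop for full travel.
- The tins and straightedge were last measured clearly before the guard was lowered.

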